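Pop open the garland maker's supplies box

TASK

Open the supplies box, the wider of the two grey steel boxes on the flower stall: press down the front of its lid until the touch catch lets go, take the finger away so that the lid springs ajar by itself, then push the lid up and back with the fingers until it stays fully open. Only press and push: grip and lift nothing, leave the cash box shut, and leave everything else standing where it is.

Things in the scene. Friction and masses are not known exactly. Their poses are not given: they have to be found in the camera images.
- supplies_box: supplies box (the one to open): the wider of two plain grey steel boxes, fixed. 150 mm deep (its x), 160 wide (its y), 75 tall. Origin: centre of its underside; x points from front to hinge side, z up. The lid is an inset plate, 134 by 146 by 8 mm, flush with the rim (walls 5 mm), without handle or slot; a flat steel disc, 22 mm across, marks where to press
- supplies_lid (a joint): lid angle, rad: 0 shut (flush), -0.08 pressed to its stop, 0.6 ajar, 1.57 upright, 2.05 fully open on its stop, where it rests. Push the press point down 6 to 8 mm (3 to 6 N; stop at 9 mm), let go: a spring arm lifts the lid to 0.6 and carries it there. Above 0.6 no spring acts: the lid (120 g, damped) falls back to 0.6 if let go below 1.66, and slowly on to 2.05 if pushed past about 1.75
- supplies_lid_press (a point): press point: on the top face of the supplies lid, at the middle of its width, 20 mm behind its free front edge; moves with the lid
- supplies_lid_edge (a point): middle of the free front edge of the supplies lid, on its top face, 134 mm from the hinge axis; moves with the lid. Two small steel latch tongues hang under the lid 100 to 120 mm from the hinge, within 16 mm of its middle, up to 27 mm long; elsewhere the underside is smooth, and can be pushed anywhere; the point moves with the lid
- supplies_lid_hinge (a point): middle of the supplies lid's hinge axis, at the height of the box's rim (75 mm); the axis runs along the box's y; does not move with the lid
- cash_box: cash box (leave shut): the narrower grey steel box of the same make, fixed, 150 mm deep by 100 mm wide by 75 mm tall, with a coin slot in its lid. Origin: centre of its underside; axes as the supplies box's
- cash_lid (a joint): angle of the cash box's lid, rad: 0 shut and latched; it has the same touch catch and pops to 0.6 if pressed
- water_bottle: bystander, loose: clear water bottle, blue cap, 60 mm across, 200 mm tall; origin at the centre of its underside
- thread_reel: bystander, loose: wooden thread reel standing on end, 40 mm across, 50 mm tall; origin at the centre of its underside
- tape_roll: bystander, loose: roll of brown tape lying flat, 72 mm across, 24 mm tall; origin at the centre of its underside
- tea_mug: bystander, loose: white mug, 72 mm across plus a handle, 85 mm tall; origin at the centre of its underside
- spray_tin: bystander, loose: white and red spray tin, 62 mm across, 170 mm tall; origin at the centre of its underside
- pin_jar: bystander, loose: clear jar with a steel lid, 60 mm across, 70 mm tall; origin at the centre of its underside
- scraper: bystander, loose: small scraper with a dark wooden handle lying flat, 140 mm long, 30 mm wide, 14 mm tall; origin on its underside near the middle
Things that resemble listed ones, but are neither listed nor needed, are in the scene too. What is shaped like the supplies_box but yellow is not meant.

How it is judged:
On the way, in this order (a step that is already met when the one before it is completed fails the run):
1. the supplies lid is pressed in by the fingers (value of joint supplies_lid below -0.03 rad and contact force between the fingers and supplies_box above 0.5 N), for 0.02 s.
2. the lid has sprung ajar by itself, with no finger on the box (value of joint supplies_lid between 0.4 and 0.9 rad and contact force between the fingers and supplies_box below 0.2 N), for 0.2 s.
At the end, for the whole second after the job is handed in: The supplies lid rests fully open (past upright, beyond 1.8 rad), the cash lid is still shut (within 0.05 rad), and the seven loose things stand upright within 30 mm of where they were (value of joint supplies_lid above 1.8 rad and value of joint cash_lid between -0.03 and 0.05 rad and distance of each of water_bottle, thread_reel, tape_roll, tea_mug, spray_tin, pin_jar, scraper from where it was at the start of the episode below 0.03 m and angle between each of water_bottle, thread_reel, tape_roll, tea_mug, spray_tin, pin_jar, scraper's own z axis and vertical below 0.3 rad); the robot touches nothing.
It fails at once if the cash box is popped open (value of joint cash_lid above 0.1 rad).
It fails at once if a loose thing is shifted by more than 30 mm, knocked over, lifted or carried (distance of any of water_bottle, thread_reel, tape_roll, tea_mug, spray_tin, pin_jar, scraper from where it was at the start of the episode above 0.03 m or angle between any of water_bottle, thread_reel, tape_roll, tea_mug, spray_tin, pin_jar, scraper's own z axis and vertical above 0.5 rad).
It also fails if it takes over 48 s, if anything falls off the work surface, if the arm or the gripper's body presses on something with over 40 N, if the wrist force passes 120 N, or if a joint passes its speed limit or range.

ROBOT

A 7-joint arm with a two-finger parallel gripper is mounted at the origin on the work surface. World frame = base frame: x ahead of the robot, y to its left, z up, the work surface at z = 0. Lengths are in m, angles in rad, forces in N, time in s.
With the tool pointing down it reaches from about 0.425 to 0.875 m from the base axis. Payload 4.7 kg.
Tool frame: the origin (TCP) lies between the finger pads; the fingertips stand 14 mm ahead of it and the grasp point (between the pads) lies 5 mm behind it; z points along the fingers, y is the line along which they close (so a half turn about z gives the same grasp; the last joint's range is limited). The gripper opens to 87 mm and grips with 3 to 60 N. Pads are 19 mm wide; open, the fingers measure 117 mm over their backs; the gripper's body (75 mm by 190 mm) begins 51 mm behind the grasp point.
Start: joints at [1.24, 0.321, -0.07, 1.45, 0.023, 1.371, -0.057], TCP at [0.22, -0.612, 0.237] pointing down, gripper open.
Joint ranges: [-2.86, 2.86], [-0.3, 2.09], [-1.38, 1.24], [0.06, 2.45], [-1.56, 4.7], [0.09, 2.05], [-2.69, 2.69]. Speed limits (rad/s): [2.57, 2.57, 3.14, 3.14, 3.14, 3.14, 3.14].

INTERFACE

Orientations are given as a rotation vector (axis times angle).
In Python, from bench import ctrl gives the robot as it stands.
- The arm moves only by the tool step_arm, never from a script. Its argument "commands" is a list of rows, each an object with "travel": the shift along the tool's x, y, z in m, a list of three; "turn": the turn, a rotation vector about the tool's x, y, z in degrees, a list of three. A call has 1 to 5 rows; each row is the pose to reach, as a shift and turn from the pose commanded when the call began, along the tool's axes at that moment; what a row does not reach only later rows make up. A row lasts 1/10 s, in which the tool goes at most 50 mm and 8.59 degrees, less where a joint would pass 70% of its speed; a pose out of reach is approached as far as the arm can. A call with a gripper value outside its range is refused whole. "gripper" is the opening, from 0 (shut) to 1 (fully open), set as the call begins (left out, the last holds). The fingers move at their own pace and stop on an object; "force" is the grip in N (left out, the last holds). Time passes only in rows, so rows that repeat a pose let the fingers close. It gives the time, the measured TCP pose, the force, the opening and the grip force at its end, in the units of the state.
- ctrl.get_state(): the state, without advancing time (a new reading comes with each control period).
- ctrl.get_image(name): name is "scene" or "top" or "wrist"; returns the picture (480x640x3 uint8, red, green, blue); there is no depth.
- ctrl.camera_model(name): a dict with "fx", "fy", "cx", "cy" (pixels), "R" (3x3) and "t" (3): a world point X has camera coordinates R X + t; the wrist camera has in their place "T_tool_cam" (4x4, takes a point from camera to tool coordinates, whose origin is the TCP and whose axes are the flange's). Camera axes: x right, y down, z forward; pixel columns grow to the right and rows downward; lengths in m; the calibration is good to about 2 mm. A picture is of the moment at which its call begins: read the wrist's pose just before it. camera_model takes no time and is no camera call.
- ctrl.close_job(): hands the job in; it is judged then, once.
The state is a dict: "time": time; "joint_positions": joint angles; "qd": joint speeds; "joint_torque": joint torques, N m; "position": TCP position; "tool_rot": TCP orientation; "ft_force": force on the tool from outside, world axes, zero at the start; "torque": the same for the moment, N m; "grip_width": opening from 0.0 (shut) to 1.0 (fully open); "grip_force": force on a finger pad.
Only numpy, scipy, OpenCV 4.12 (cv2) and the standard library are available. Lean on these libraries where they do the work, as an engineer would, in place of code of your own. Each camera call takes 0.05 s, during which the arm holds its last target. There are 200 camera calls.

## Working session

There is one attempt and no reset: what is moved stays moved. The work goes in short steps, Python scripts to look and compute and a tool call to move; the robot and the scene stay as the last step left them, time stands still between calls to the robot, and variables do not carry over. Pictures are saved under pics/ and viewed, at most 10 in all, crops included, and the job is handed in when it is done.

Besides the shell and the picture viewer there is one more tool, called after "Emit:" as name(argument=value, ...) on one line, values as JSON. step_arm: Moves the arm, as the interface text tells. Its arguments: {"type":"object","properties":{"commands":{"type":"array"},"gripper":{"type":"number"},"force":{"type":"number"}},"required":["commands"]}

```bash
mkdir -p pics; python3 - <<'E'
from bench import ctrl
import cv2
s=ctrl.get_state();print({k:s[k] for k in("time","position","tool_rot","grip_width")})
for n in("scene","top"):
    m=ctrl.camera_model(n);print(n,m)
    cv2.imwrite(f"pics/{n}0.png",ctrl.get_image(n)[:,:,::-1])
E
```

```text
{'time': 0.0, 'position': array([ 0.2194665 , -0.61127478,  0.23547622]), 'tool_rot': array([-3.09321275e+00, -5.38631563e-01,  6.53141800e-04]), 'grip_width': 0.9959745694372283}
scene {'fx': 559.5156243513628, 'fy': 559.5156243513628, 'cx': 317.8036869520333, 'cy': 241.2902894278828, 'R': array([[-0.46542943,  0.88500222, -0.01210467],
       [ 0.76897896,  0.39756474, -0.50061327],
       [-0.43823146, -0.24230839, -0.86558641]]), 't': array([ 0.24248534, -0.36718163,  1.53667887])}
top {'fx': 449.78321895943157, 'fy': 449.78321895943157, 'cx': 319.941073040512, 'cy': 229.3695170233517, 'R': array([[-0.04563155, -0.99894996, -0.00409196],
       [-0.97554614,  0.04544336, -0.21504563],
       [ 0.21500578, -0.00582097, -0.97659543]]), 't': array([0.01194901, 0.54068272, 0.9595719 ])}
```

View pics/top0.png

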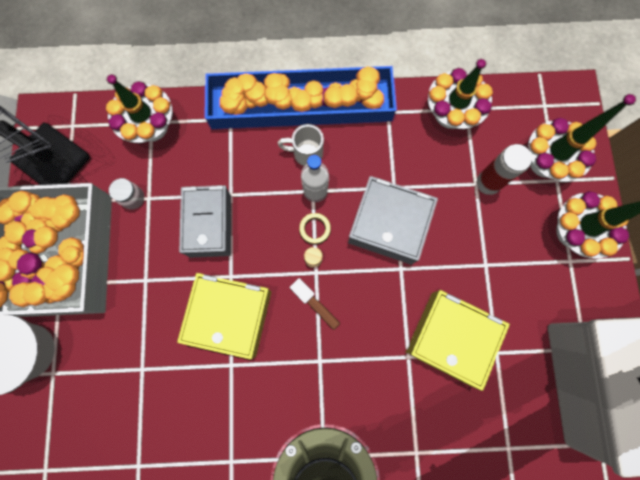

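View pics/scene0.png

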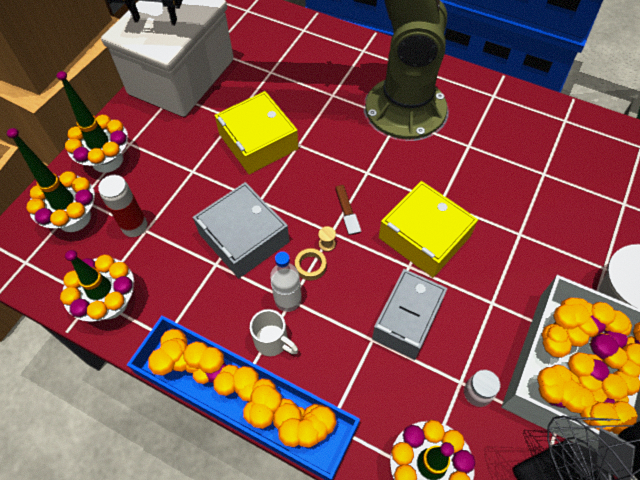

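Top view: the supplies box is at about (393,220) with its disc at (387,237). The cash box is at (205,220), the bottle at (315,180), the tape at (315,228) and the reel at (313,256). The scene view shows the supplies box at (240,228) with its disc at (257,210). The hinge is on the side away from the robot.

```bash
cat > h.py <<'E'
import numpy as np,cv2
from bench import ctrl
from scipy.spatial.transform import Rotation as Ro
def plane(n,uv,z):
    m=ctrl.camera_model(n);R,t=m["R"],m["t"];c=-R.T@t
    d=R.T@np.array([(uv[0]-m["cx"])/m["fx"],(uv[1]-m["cy"])/m["fy"],1]);return c+d*(z-c[2])/d[2]
def proj(n,X):
    m=ctrl.camera_model(n);p=m["R"]@np.array(X)+m["t"];return np.array([m["fx"]*p[0]/p[2]+m["cx"],m["fy"]*p[1]/p[2]+m["cy"]])
E
python3 - <<'E'
from h import *
for n,(x0,y0,x1,y1) in {"top":(340,165,450,275),"scene":(185,175,298,282)}.items():
    im=cv2.imread(f"pics/{n}0.png")[y0:y1,x0:x1]
    hsv=cv2.cvtColor(im,cv2.COLOR_BGR2HSV)
    g=((hsv[...,1]<60)).astype(np.uint8)
    top=(g&(hsv[...,2]>(105))).astype(np.uint8)
    print(n,"V hist",np.histogram(hsv[...,2][g>0],bins=range(0,260,20))[0])
    for nm,mk in(("all",g),("top",top)):
        c=max(cv2.findContours(mk,0,2)[0],key=cv2.contourArea)
        r=cv2.minAreaRect(c);ap=cv2.approxPolyDP(cv2.convexHull(c),3,True)[:,0]+[x0,y0]
        print(nm,cv2.contourArea(c));[print(p,plane(n,p,.075)[:2].round(4)) for p in ap]
    d=(g&(hsv[...,2]>185)).astype(np.uint8);k,l,s,ce=cv2.connectedComponentsWithStats(d)
    for i in range(1,k):
        if s[i,4]>15:
            u=ce[i]+[x0,y0];print("disc",s[i],u,plane(n,u,.075))
print("tcp",proj("top",[.22,-.612,.237]))
for nm,u,z in(("bottle",(314,163),.2),("tape",(315,228),.024),("reel",(313,256),.05),("spray",(516,158),.17),("mug",(308,138),.085),("yellow",(460,340),.075)):print(nm,plane("top",u,z)[:2].round(3))
a=cv2.resize(cv2.imread("pics/top0.png")[165:275,340:450],None,fx=5,fy=5,interpolation=2)
cv2.imwrite("pics/crop.png",a)
E
```

```text
top V hist [   0    0  137  163   42   27   54  107  767 1014 3164  418]
all 5606.0
[449 184] [ 0.629 -0.311]
[449 268] [ 0.4377 -0.2904]
[403 274] [ 0.4292 -0.1891]
[340 273] [ 0.4378 -0.0521]
[340 188] [ 0.6312 -0.0628]
[391 165] [ 0.6808 -0.1829]
top 4906.0
[340 188] [ 0.6312 -0.0628]
[391 165] [ 0.6808 -0.1829]
[449 184] [ 0.629 -0.311]
[417 260] [ 0.4585 -0.2223]
[349 237] [ 0.5168 -0.0765]
disc [51  0  4 20 65] [392.56923077 174.38461538] [ 0.65802994 -0.18471626  0.075     ]
disc [37 14 13  6 43] [382.86046512 181.65116279] [ 0.64168823 -0.16122639  0.075     ]
disc [  12   18   80   72 3595] [392.87538248 218.28984701] [ 0.55487254 -0.17709767  0.075     ]
disc [ 62  19  48   6 161] [425.44099379 186.04968944] [ 0.62668268 -0.25707415  0.075     ]
disc [ 0 23 28  4 90] [352.48888889 189.23333333] [ 0.62691611 -0.09099041  0.075     ]
disc [77 27 14  7 42] [423.4047619  195.07142857] [ 0.60561053 -0.25042524  0.075     ]
disc [  0 100 110  10 392] [395.08673469 269.02295918] [ 0.44090028 -0.17274334  0.075     ]
scene V hist [   0    1 1077  134   46   96  222  163  604 3043  
[... 815 characters left out ...]
5     ]
disc [64 50 19 13 70] [259.98571429 232.22857143] [ 0.56353493 -0.12309541  0.075     ]
disc [21 56 26 26 56] [221.82142857 247.32142857] [ 0.63579922 -0.1782402   0.075     ]
disc [40 58  6  8 17] [227.52941176 236.88235294] [ 0.60729786 -0.18139428  0.075     ]
disc [  0  74  49  33 215] [208.91627907 263.97209302] [ 0.68383723 -0.18069936  0.075     ]
disc [ 86  95  26  12 194] [282.26804124 277.26804124] [ 0.63843181 -0.0231561   0.075     ]
disc [ 56 102  13   5  32] [246.4375 279.1875] [ 0.67769639 -0.0889827   0.075     ]
tcp [673.48073766 372.15171164]
bottle [ 0.646 -0.006]
tape [ 0.552 -0.002]
reel [0.482 0.005]
spray [ 0.649 -0.427]
mug [0.752 0.005]
yellow [ 0.285 -0.297]
```

View pics/crop.png

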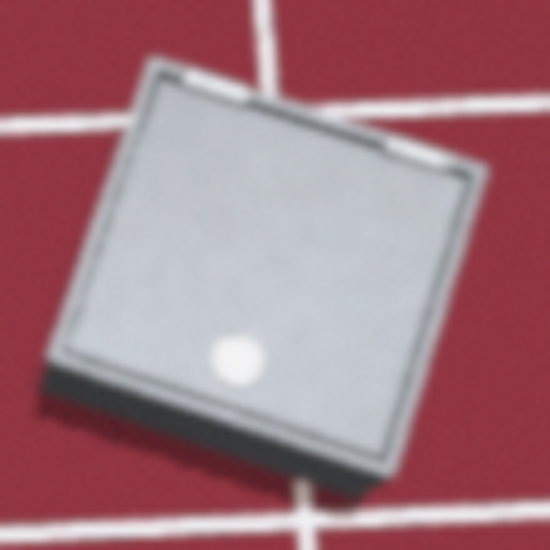

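The crop shows the lid corners at hinge-left (150,57), hinge-right (490,168), front-right (395,478) and front-left (45,362). The disc is at (238,360).

```bash
cat >> h.py <<'E'
import json,os
def box():
    b=json.load(open("box.json"));return np.array(b["H"]),b["yaw"]
def target(x,y,z,tilt=0,s=0):
    """fingertip-centre pose in hinge frame (x back, y left, z above world 0); tilt deg: fingers point toward hinge"""
    H,yaw=box();Rb=Ro.from_euler('z',yaw)
    R=Rb*Ro.from_euler('y',-tilt,degrees=True)*Ro.from_euler('x',180,degrees=True)
    tip=Rb.apply([x,y,0])+[H[0],H[1],z]
    return tip-R.apply([0,0,.014]),R
def show(*ts):
    s=ctrl.get_state();R0=Ro.from_rotvec(s["tool_rot"]);p0=np.array(s["position"])
    print("t",s["time"],"F",np.round(s["ft_force"],1),"q",np.round(s["joint_positions"],2))
    for a in ts:
        p,R=target(*a);print(a,"travel",R0.inv().apply(p-p0).round(4),"turn",(R0.inv()*R).as_rotvec(degrees=True).round(1),p.round(3))
E
python3 - <<'E'
from h import *
C=[plane("top",np.array(c)/5+[340,165],.075) for c in((150,57),(490,168),(395,478),(45,362))]
HL,HR,FR,FL=[c[:2] for c in C];d=plane("top",np.array((238,360))/5+[340,165],.075)[:2]
d2=plane("scene",(257.2,209.8),.075)[:2]
print(np.linalg.norm(HL-HR),np.linalg.norm(HL-FL),np.linalg.norm(HR-FR),np.linalg.norm(FR-FL))
bx=(HL+HR-FL-FR);yaw=np.arctan2(bx[1],bx[0]);w=HL-HR;yaw2=np.arctan2(w[1],w[0])-np.pi/2
yaw=(yaw+yaw2)/2;e=np.array([np.cos(yaw),np.sin(yaw)]);cen=(HL+HR+FR+FL)/4
print("yaw",yaw,yaw2,"cen",cen,"disc",d,d2,"disc-cen along",(d-cen)@e)
H=d+.114*e;print("H",H,"from cen",(H-cen)@e)
json.dump(dict(H=list(H),yaw=float(yaw)),open("box.json","w"))
print(proj("scene",[.22,-.612,.237]))
show((-.114,0,.16),(-.114,0,.1))
E
```

```text
0.16121843925323717 0.15069040875080322 0.14967090537571517 0.1612857825367224
yaw -0.3817971348936319 -0.38019747993142117 cen [ 0.55606893 -0.17959716] disc [ 0.51281063 -0.16198201] [ 0.5147478  -0.15950767] disc-cen along -0.04670676126349786
H [ 0.61860224 -0.20445713] from cen 0.0672932387365022
[154.24651183  14.81691101]
t 0.1 F [-0.1 -0.2 -0.2] q [ 1.24  0.32 -0.07  1.45  0.02  1.37 -0.06]
(-0.114, 0, 0.16) travel [ 0.4279 -0.3236  0.0621] turn [-0.1  0.  41.6] [ 0.513 -0.162  0.174]
(-0.114, 0, 0.1) travel [ 0.4279 -0.3235  0.1221] turn [-0.1  0.  41.6] [ 0.513 -0.162  0.114]
```

Emit:
step_arm(commands=[{"travel": [0,0,-0.03],"turn": [0,0,0]},{"travel": [0.03,-0.02,-0.03],"turn": [0,0,8]},{"travel": [0.065,-0.05,-0.03],"turn": [0,0,16]},{"travel": [0.1,-0.08,-0.03],"turn": [0,0,24]},{"travel": [0.14,-0.11,-0.03],"turn": [0,0,32]}], gripper=0)

```text
time: 0.6
position: [0.314, -0.4597, 0.266]
tool_rot: [-3.122, 0.346, 0.001]
ft_force: [1.6, -0.2, 0.2]
grip_width: 0.63
grip_force: 0.0
```

```bash
python3 -c "
from h import *
show((-.114,0,.16))"
```

```text
t 0.6 F [ 1.6 -0.2  0.2] q [ 1.03  0.12 -0.12  1.64  0.01  1.39 -0.88]
(-0.114, 0, 0.16) travel [ 0.1289 -0.334   0.092 ] turn [-0.   0.   9.2] [ 0.513 -0.162  0.174]
```

Emit:
step_arm(commands=[{"travel": [0.015,-0.035,0],"turn": [0,0,5]},{"travel": [0.03,-0.08,0],"turn": [0,0,9.2]},{"travel": [0.045,-0.125,0.01],"turn": [0,0,9.2]},{"travel": [0.062,-0.17,0.02],"turn": [0,0,9.2]},{"travel": [0.08,-0.21,0.03],"turn": [0,0,9.2]}])

```text
time: 1.1
position: [0.4374, -0.2704, 0.2361]
tool_rot: [3.087, -0.582, -0.0]
ft_force: [0.3, -0.7, -0.1]
grip_width: 0.171
grip_force: 0.0
```

```bash
python3 -c "
from h import *
show((-.114,0,.16))"
```

```text
t 1.1 F [ 0.3 -0.7 -0.1] q [ 0.8   0.05 -0.31  1.77  0.01  1.32 -1.45]
(-0.114, 0, 0.16) travel [ 0.0307 -0.1284  0.0621] turn [ 0.  -0.   0.5] [ 0.513 -0.162  0.174]
```

Emit:
step_arm(commands=[{"travel": [0.01,-0.045,0.01],"turn": [0,0,0]},{"travel": [0.022,-0.09,0.03],"turn": [0,0,0]},{"travel": [0.031,-0.128,0.045],"turn": [0,0,0]},{"travel": [0.031,-0.128,0.062],"turn": [0,0,0]},{"travel": [0.031,-0.128,0.062],"turn": [0,0,0]}])

```text
time: 1.6
position: [0.5109, -0.163, 0.1718]
tool_rot: [-3.087, 0.579, 0.009]
ft_force: [-1.3, -0.3, -0.7]
grip_width: 0.006
grip_force: 0.0
```

```bash
python3 -c "
from h import *
show((-.114,0,.09),(-.114,0,.068))
cv2.imwrite('pics/w1.png',ctrl.get_image('wrist')[:,:,::-1])"
```

```text
t 1.6 F [-1.3 -0.3 -0.7] q [ 0.65  0.15 -0.42  1.8   0.07  1.21 -1.73]
(-0.114, 0, 0.09) travel [ 0.0017 -0.0017  0.0678] turn [0.  0.3 0.6] [ 0.513 -0.162  0.104]
(-0.114, 0, 0.068) travel [ 0.0019 -0.0017  0.0898] turn [0.  0.3 0.6] [ 0.513 -0.162  0.082]
```

View pics/w1.png

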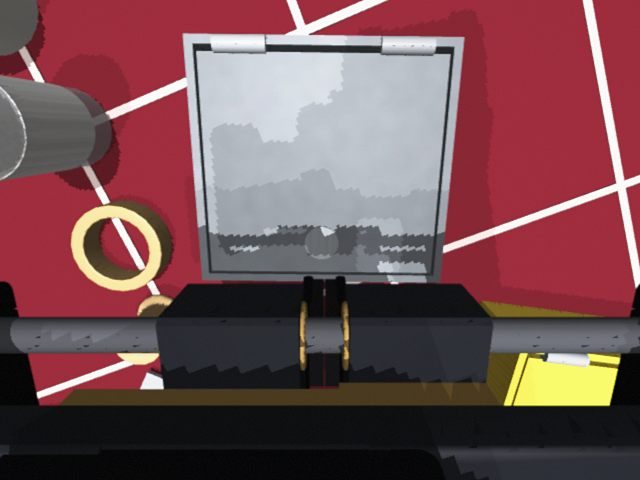

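The wrist view shows the lid square to the tool, with the disc at (322,242) in line with the closed fingers (325,290). Next I descend and press.

Emit:
step_arm(commands=[{"travel": [0,0,0.03],"turn": [0,0,0]},{"travel": [0,0,0.055],"turn": [0,0,0]},{"travel": [0,0,0.072],"turn": [0,0,0]},{"travel": [0,0,0.077],"turn": [0,0,0]},{"travel": [0,0,0.077],"turn": [0,0,0]}])

```text
time: 2.15
position: [0.512, -0.1661, 0.0978]
tool_rot: [3.086, -0.587, -0.0]
ft_force: [0.5, -0.6, 0.0]
grip_width: 0.008
grip_force: 0.0
```

```bash
python3 -c "
from h import *
show((-.114,0,.068))"
```

```text
t 2.15 F [ 0.5 -0.6  0. ] q [ 0.64  0.23 -0.41  1.88  0.1   1.06 -1.77]
(-0.114, 0, 0.068) travel [-0.0007 -0.0041  0.0158] turn [0.  0.  0.4] [ 0.513 -0.162  0.082]
```

Emit:
step_arm(commands=[{"travel": [0,-0.002,0.006],"turn": [0,0,0]},{"travel": [0,-0.003,0.01],"turn": [0,0,0]},{"travel": [0,-0.003,0.013],"turn": [0,0,0]},{"travel": [0,-0.003,0.0155],"turn": [0,0,0]},{"travel": [0,-0.003,0.0155],"turn": [0,0,0]}])

```text
time: 2.65
position: [0.5144, -0.1626, 0.0826]
tool_rot: [3.086, -0.584, 0.004]
ft_force: [1.6, -1.5, 2.7]
grip_width: 0.009
grip_force: 1.4
```

```bash
python3 -c "
from h import *
show((-.114,0,.068),(-.17,0,.16))"
```

```text
t 2.65 F [ 1.6 -1.5  2.7] q [ 0.63  0.25 -0.42  1.89  0.12  1.03 -1.78]
(-0.114, 0, 0.068) travel [-0.0017  0.      0.0006] turn [ 0.  -0.1  0.5] [ 0.513 -0.162  0.082]
(-0.17, 0, 0.16) travel [-0.0575 -0.0004 -0.0916] turn [ 0.  -0.1  0.5] [ 0.461 -0.141  0.174]
```

Emit:
step_arm(commands=[{"travel": [0,0,0.001],"turn": [0,0,0]},{"travel": [0,0,0.0018],"turn": [0,0,0]},{"travel": [0,0,0.0018],"turn": [0,0,0]}])

```text
time: 2.95
position: [0.5145, -0.1626, 0.0809]
tool_rot: [3.086, -0.584, 0.004]
ft_force: [2.4, -1.5, 4.1]
grip_width: 0.007
grip_force: 2.2
```

Emit:
step_arm(commands=[{"travel": [-0.005,0,-0.03],"turn": [0,0,0]},{"travel": [-0.02,0,-0.075],"turn": [0,0,0]},{"travel": [-0.03,0,-0.12],"turn": [0,0,0]},{"travel": [-0.03,0,-0.13],"turn": [0,0,0]},{"travel": [-0.03,0,-0.13],"turn": [0,0,0]}])

```text
time: 3.45
position: [0.4858, -0.1509, 0.2115]
tool_rot: [3.086, -0.583, 0.003]
ft_force: [0.1, -0.4, -0.5]
grip_width: 0.003
grip_force: 0.0
```

Emit:
step_arm(commands=[{"travel": [0,0,0],"turn": [0,0,0]},{"travel": [0,0,0],"turn": [0,0,0]},{"travel": [0,0,0],"turn": [0,0,0]},{"travel": [0,0,0],"turn": [0,0,0]},{"travel": [0,0,0],"turn": [0,0,0]}])

```text
time: 3.95
position: [0.4853, -0.1511, 0.2096]
tool_rot: [-3.087, 0.584, 0.002]
ft_force: [-0.2, 0.8, -0.9]
grip_width: 0.004
grip_force: 0.0
```

```bash
python3 -c "
from h import *
show((-.2,-.045,.2,45),(-.2,-.045,.14,45))
cv2.imwrite('pics/s2.png',ctrl.get_image('scene')[:,:,::-1])"
```

```text
t 3.95 F [-0.2  0.8 -0.9] q [ 0.67  0.06 -0.43  1.82  0.02  1.27 -1.71]
(-0.2, -0.045, 0.2, 45) travel [-0.0667  0.0443 -0.0003] turn [-0.2 45.1  0.4] [ 0.407 -0.168  0.21 ]
(-0.2, -0.045, 0.14, 45) travel [-0.0666  0.0443  0.0597] turn [-0.2 45.1  0.4] [ 0.407 -0.168  0.15 ]
```

View pics/s2.png

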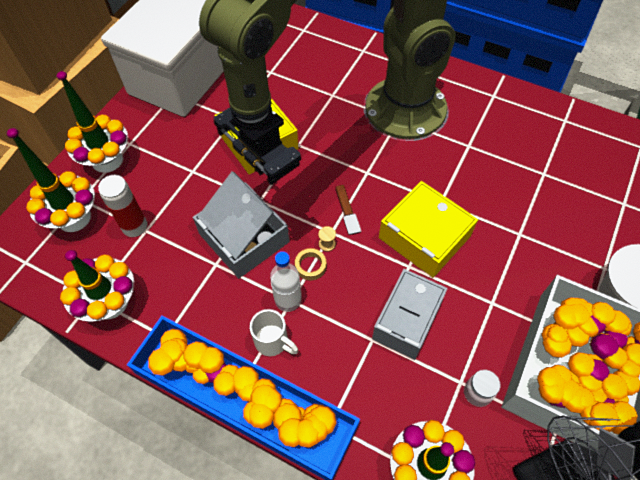

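The scene view shows the lid ajar at (240,210), with the fingers clear of it at (280,165). Next I tilt the tool and come in front of the free edge.

Emit:
step_arm(commands=[{"travel": [-0.015,0.01,0],"turn": [0,7,0]},{"travel": [-0.03,0.02,0],"turn": [0,14,0]},{"travel": [-0.045,0.03,0],"turn": [0,21,0]},{"travel": [-0.055,0.045,0],"turn": [0,28,0]},{"travel": [-0.055,0.045,0],"turn": [0,35,0]}])

```text
time: 4.5
position: [0.4405, -0.1636, 0.1783]
tool_rot: [3.001, -0.557, 0.573]
ft_force: [-0.1, 1.5, 1.0]
grip_width: 0.008
grip_force: 0.0
```

```bash
python3 -c "
from h import *
H=.134;c,s=np.cos(np.radians(35)),np.sin(np.radians(35))
def tip(f,sd=.03):
    if f<.96: x,z=-H*np.cos(f)+sd*s,H*np.sin(f)-sd*c
    else: x,z=-(H-sd)*np.cos(f),(H-sd)*np.sin(f)
    n=(c,s) if f<.96 else (np.sin(f),np.cos(f))
    return (round(x-.0095*c,4),-.045,round(z-.0095*s+.075,4),35)
show((-.165,-.045,.19,35),(-.165,-.045,.11,35),*[tip(f) for f in(.6,.8,.95,1.1,1.3,1.5,1.7,1.9)])"
```

```text
t 4.5 F [-0.1  1.5  1. ] q [ 0.47 -0.29 -0.14  2.24 -0.08  0.82 -1.56]
(-0.165, -0.045, 0.19, 35) travel [ 0.0153  0.016  -0.0194] turn [-2.1 13.7  0.2] [ 0.441 -0.182  0.201]
(-0.165, -0.045, 0.11, 35) travel [-0.0138  0.0184  0.0551] turn [-2.1 13.7  0.2] [ 0.441 -0.182  0.121]
(np.float64(-0.1012), -0.045, np.float64(0.1206), 35) travel [0.0495 0.0194 0.0684] turn [-2.1 13.7  0.2] [ 0.5   -0.206  0.132]
(np.float64(-0.0839), -0.045, np.float64(0.1411), 35) travel [0.0731 0.0192 0.0555] turn [-2.1 13.7  0.2] [ 0.517 -0.212  0.153]
(np.float64(-0.0685), -0.045, np.float64(0.154), 35) travel [0.0921 0.0191 0.0491] turn [-2.1 13.7  0.2] [ 0.531 -0.218  0.165]
(np.float64(-0.055), -0.045, np.float64(0.1622), 35) travel [0.1077 0.0191 0.0464] turn [-2.1 13.7  0.2] [ 0.543 -0.223  0.174]
(np.float64(-0.0356), -0.045, np.float64(0.1698), 35) travel [0.1285 0.0193 0.0463] turn [-2.1 13.7  0.2] [ 0.561 -0.23   0.181]
(np.float64(-0.0151), -0.045, np.float64(0.1733), 35) travel [0.1489 0.0196 0.0505] turn [-2.1 13.7  0.2] [ 0.58  -0.238  0.185]
(np.float64(0.0056), -0.045, np.float64(0.1727), 35) travel [0.1679 0.0201 0.0586] turn [-2.1 13.7  0.2] [ 0.6   -0.245  0.184]
(np.float64(0.0258), -0.045, np.float64(0.168), 35) travel [0.185  0.0206 0.0703] turn [-2.1 13.7  0.2] [ 0.618 -0.253  0.179]
```

```bash
cat >> h.py <<'E'
def here():
    s=ctrl.get_state();R=Ro.from_rotvec(s["tool_rot"]);H,yaw=box()
    tip=np.array(s["position"])+R.apply([0,0,.014]);z=Ro.from_euler('z',-yaw).apply(R.apply([0,0,1]))
    b=Ro.from_euler('z',-yaw).apply(tip-[H[0],H[1],0])
    print("tip in hinge frame",b.round(4),"tilt",np.degrees(np.arctan2(z[0],-z[2])).round(1))
E
python3 -c "
from h import *
here();show((-.14,-.045,.19,20),(-.14,-.045,.12,20))"
```

```text
tip in hinge frame [-0.1755 -0.028   0.1653] tilt 21.3
t 4.5 F [-0.1  1.5  1. ] q [ 0.47 -0.29 -0.14  2.24 -0.08  0.82 -1.56]
(-0.14, -0.045, 0.19, 20) travel [ 0.0422  0.0165 -0.0107] turn [-2.1 -1.3  0.5] [ 0.467 -0.192  0.203]
(-0.14, -0.045, 0.12, 20) travel [0.0168 0.0187 0.0544] turn [-2.1 -1.3  0.5] [ 0.467 -0.192  0.133]
```

Emit:
step_arm(commands=[{"travel": [0.0,0.01,0.015],"turn": [-1,0,0]},{"travel": [0.003,0.018,0.03],"turn": [-2,0,0]},{"travel": [0.007,0.018,0.045],"turn": [-2,0,0]},{"travel": [0.014,0.018,0.054],"turn": [-2,0,0]},{"travel": [0.014,0.018,0.054],"turn": [-2,0,0]}])

```text
time: 5.0
position: [0.4649, -0.1954, 0.1328]
tool_rot: [2.955, -0.566, 0.548]
ft_force: [-0.7, -0.8, -0.6]
grip_width: 0.007
grip_force: 0.0
```

```bash
python3 -c "
from h import *
here();show((-.13,-.045,.12,20),(-.11,-.045,.12,25),(-.07,-.045,.14,30),(-.055,-.045,.155,30))"
```

```text
tip in hinge frame [-0.1409 -0.0491  0.1197] tilt 21.2
t 5.0 F [-0.7 -0.8 -0.6] q [ 0.55 -0.15 -0.22  2.23 -0.    0.7  -1.61]
(-0.13, -0.045, 0.12, 20) travel [ 0.0106 -0.0039  0.0037] turn [ 0.8 -1.2  0.3] [ 0.477 -0.196  0.133]
(-0.11, -0.045, 0.12, 25) travel [ 0.028  -0.0039  0.0109] turn [0.7 3.8 0.4] [ 0.494 -0.203  0.133]
(-0.07, -0.045, 0.14, 30) travel [ 0.0713 -0.0036  0.0069] turn [0.7 8.8 0.4] [ 0.53  -0.218  0.152]
(-0.055, -0.045, 0.155, 30) travel [ 0.0907 -0.0033 -0.0017] turn [0.7 8.8 0.4] [ 0.544 -0.223  0.167]
```

Emit:
step_arm(commands=[{"travel": [0.01,-0.002,0.004],"turn": [0,1,0]},{"travel": [0.02,-0.003,0.008],"turn": [0,3,0]},{"travel": [0.03,-0.003,0.01],"turn": [0,5,0]},{"travel": [0.04,-0.003,0.01],"turn": [0,7,0]},{"travel": [0.05,-0.003,0.008],"turn": [0,9,0]}])

```text
time: 5.5
position: [0.512, -0.2111, 0.1446]
tool_rot: [2.875, -0.55, 0.776]
ft_force: [-0.4, 0.6, -1.4]
grip_width: 0.003
grip_force: 0.5
```

```bash
python3 -c "
from h import *
here();show((-.07,-.045,.14,32),(-.055,-.045,.155,35),(-.035,-.045,.165,35),(-.015,-.045,.17,35),(.006,-.045,.17,35))"
```

```text
tip in hinge frame [-0.0893 -0.0461  0.1325] tilt 30.4
t 5.5 F [-0.4  0.6 -1.4] q [ 0.56 -0.14 -0.23  2.24  0.02  0.51 -1.64]
(-0.07, -0.045, 0.14, 32) travel [ 0.02   -0.0008  0.0033] turn [0.7 1.6 0.4] [ 0.53  -0.217  0.152]
(-0.055, -0.045, 0.155, 35) travel [ 0.0398 -0.0005 -0.002 ] turn [0.7 4.6 0.5] [ 0.543 -0.223  0.166]
(-0.035, -0.045, 0.165, 35) travel [ 0.0622 -0.0004 -0.0005] turn [0.7 4.6 0.5] [ 0.562 -0.23   0.176]
(-0.015, -0.045, 0.17, 35) travel [ 0.0819 -0.0003  0.0053] turn [0.7 4.6 0.5] [ 0.58  -0.238  0.181]
(0.006, -0.045, 0.17, 35) travel [ 0.1001 -0.0003  0.0159] turn [0.7 4.6 0.5] [ 0.6   -0.245  0.181]
```

Contact is light, about 1.5 N. I keep pushing.

Emit:
step_arm(commands=[{"travel": [0.01,0,0.001],"turn": [0,1,0]},{"travel": [0.02,0,0.001],"turn": [0,2,0]},{"travel": [0.03,0,0],"turn": [0,3,0]},{"travel": [0.04,0,-0.002],"turn": [0,4.5,0]},{"travel": [0.05,0,-0.002],"turn": [0,4.5,0]}])

```text
time: 6.0
position: [0.5511, -0.2265, 0.1712]
tool_rot: [2.831, -0.54, 0.882]
ft_force: [-0.7, 0.5, -1.1]
grip_width: 0.005
grip_force: 0.4
```

```bash
python3 -c "
from h import *
here();show((-.035,-.045,.165,35),(-.015,-.045,.17,35),(.006,-.045,.17,35),(.025,-.045,.17,35))
cv2.imwrite('pics/s3.png',ctrl.get_image('scene')[:,:,::-1])"
```

```text
tip in hinge frame [-0.0465 -0.0457  0.1597] tilt 34.8
t 6.0 F [-0.7  0.5 -1.1] q [ 0.56 -0.11 -0.23  2.19  0.05  0.45 -1.66]
(-0.035, -0.045, 0.165, 35) travel [ 0.0124 -0.0005  0.0022] turn [0.7 0.2 0.5] [ 0.562 -0.23   0.176]
(-0.015, -0.045, 0.17, 35) travel [ 0.0317 -0.0004  0.0095] turn [0.7 0.2 0.5] [ 0.58  -0.238  0.181]
(0.006, -0.045, 0.17, 35) travel [ 0.0489 -0.0004  0.0215] turn [0.7 0.2 0.5] [ 0.6   -0.245  0.181]
(0.025, -0.045, 0.17, 35) travel [ 0.0645 -0.0004  0.0323] turn [0.7 0.2 0.5] [ 0.618 -0.253  0.181]
```

View pics/s3.png

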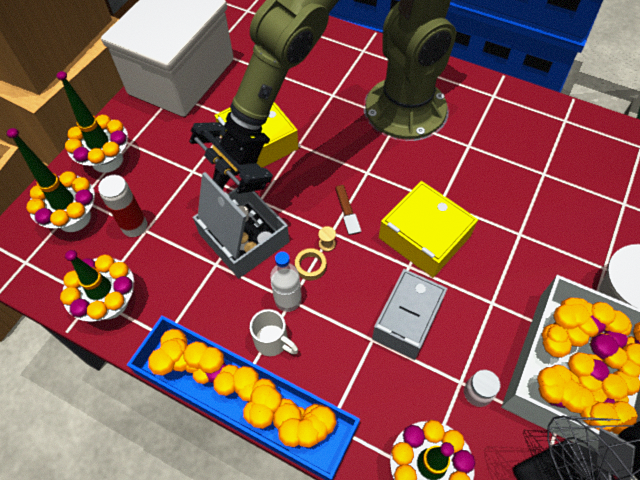

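The scene view shows the lid nearly upright at (222,210), pushed by the fingers. All the loose things still stand where they were.

Emit:
step_arm(commands=[{"travel": [0.012,0,0.002],"turn": [0,0,0]},{"travel": [0.022,0,0.006],"turn": [0,0,0]},{"travel": [0.032,0,0.0095],"turn": [0,0,0]},{"travel": [0.041,0,0.015],"turn": [0,0,0]},{"travel": [0.049,0,0.0215],"turn": [0,0,0]}])

```text
time: 6.55
position: [0.6012, -0.2463, 0.1819]
tool_rot: [2.831, -0.54, 0.883]
ft_force: [-0.7, 0.1, 0.8]
grip_width: 0.005
grip_force: 0.2
```

```bash
python3 -c "
from h import *
here();show((.015,-.045,.17,35),(.03,-.045,.168,35))"
```

```text
tip in hinge frame [ 0.0075 -0.0455  0.1704] tilt 34.8
t 6.55 F [-0.7  0.1  0.8] q [ 0.56 -0.   -0.24  2.07  0.1   0.47 -1.7 ]
(0.015, -0.045, 0.17, 35) travel [ 0.0059 -0.0003  0.0047] turn [0.7 0.2 0.5] [ 0.608 -0.249  0.181]
(0.03, -0.045, 0.168, 35) travel [ 0.0171 -0.0004  0.0149] turn [0.7 0.2 0.5] [ 0.622 -0.254  0.179]
```

Emit:
step_arm(commands=[{"travel": [0.006,0,0.005],"turn": [0,0,0]},{"travel": [0.012,0,0.01],"turn": [0,0,0]},{"travel": [0.017,0,0.015],"turn": [0,0,0]},{"travel": [0.02,0,0.017],"turn": [0,0,0]},{"travel": [0.02,0,0.017],"turn": [0,0,0]}])

```text
time: 7.05
position: [0.6246, -0.2557, 0.179]
tool_rot: [2.831, -0.54, 0.882]
ft_force: [-0.0, 0.4, 0.5]
grip_width: 0.008
grip_force: 0.0
```

Emit:
step_arm(commands=[{"travel": [-0.01,0,-0.01],"turn": [0,0,0]},{"travel": [-0.025,0,-0.025],"turn": [0,0,0]},{"travel": [-0.045,0,-0.045],"turn": [0,0,0]},{"travel": [-0.06,0,-0.065],"turn": [0,0,0]},{"travel": [-0.06,0,-0.08],"turn": [0,0,0]}])

```text
time: 7.55
position: [0.5336, -0.219, 0.2094]
tool_rot: [2.832, -0.54, 0.878]
ft_force: [-0.4, -0.6, -1.3]
grip_width: 0.004
grip_force: 0.0
```

Emit:
step_arm(commands=[{"travel": [0,0,0],"turn": [0,0,0]},{"travel": [0,0,0],"turn": [0,0,0]},{"travel": [0,0,0],"turn": [0,0,0]},{"travel": [0,0,0],"turn": [0,0,0]},{"travel": [0,0,0],"turn": [0,0,0]}])

```text
time: 8.05
position: [0.5363, -0.2198, 0.2097]
tool_rot: [2.832, -0.54, 0.881]
ft_force: [-0.4, -0.3, 0.3]
grip_width: 0.008
grip_force: 0.0
```

```bash
python3 -c "
from h import *
here();show()
cv2.imwrite('pics/s4.png',ctrl.get_image('scene')[:,:,::-1])"
```

```text
tip in hinge frame [-0.0626 -0.0451  0.1982] tilt 34.7
t 8.05 F [-0.4 -0.3  0.3] q [ 0.56 -0.19 -0.22  2.18 -0.    0.55 -1.62]
```

View pics/s4.png

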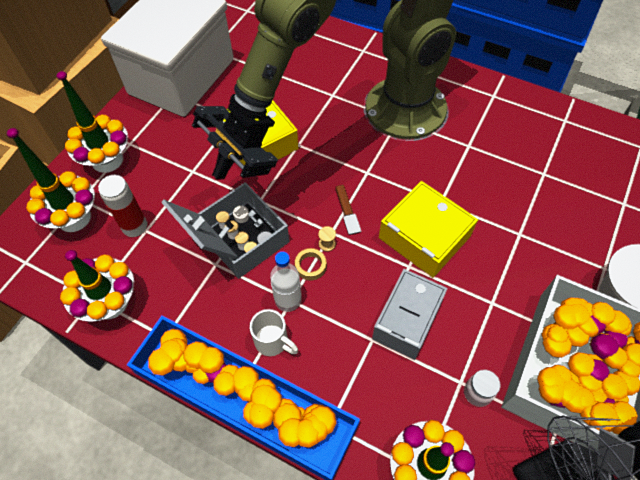

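The scene view shows the lid leaning back past upright at (190,230), with the fingers clear at (220,165). The cash box is shut and the loose things haven't moved. I let the lid settle for another second, then hand in.

Emit:
step_arm(commands=[{"travel": [0,0,0],"turn": [0,0,0]},{"travel": [0,0,0],"turn": [0,0,0]},{"travel": [0,0,0],"turn": [0,0,0]},{"travel": [0,0,0],"turn": [0,0,0]},{"travel": [0,0,0],"turn": [0,0,0]}])

```text
time: 8.6
position: [0.5363, -0.2198, 0.2106]
tool_rot: [2.831, -0.54, 0.882]
ft_force: [-0.6, 0.5, -1.1]
grip_width: 0.006
grip_force: 0.0
```

Emit:
step_arm(commands=[{"travel": [0,0,0],"turn": [0,0,0]},{"travel": [0,0,0],"turn": [0,0,0]},{"travel": [0,0,0],"turn": [0,0,0]},{"travel": [0,0,0],"turn": [0,0,0]},{"travel": [0,0,0],"turn": [0,0,0]}])

```text
time: 9.1
position: [0.5363, -0.2199, 0.2106]
tool_rot: [2.831, -0.54, 0.883]
ft_force: [-0.0, 0.8, 0.4]
grip_width: 0.006
grip_force: 0.0
```

```bash
python3 -c "
from bench import ctrl
print(ctrl.close_job())"
```

```text
the job is handed in; nothing more can be done
None
```

The supplies box lid was pressed, sprang ajar by itself and was pushed back past upright; in the last picture it stayed open, the cash box was shut and the loose things hadn't moved, and I handed in at about 9 s (no verdict was returned).

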